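# Clear a copper offcut from a T-slot

### The job

A copper offcut is stuck under the lips of one of the two T-slots in the aluminium fixture plate. Take the red-handled scraper out of its black stand, set its blade in that slot behind the offcut (on the side of the closed end) and push the offcut along and out of the open end, so that it drops into the blue tray. Leave the scraper standing in the slot, let go of it, and leave the clamp nut in the other slot where it is.

Things in the scene. Friction and masses are not known exactly. Their poses are not given: they have to be found in the camera images.
- fixture: Fixed aluminium plate 170 (x) by 280 (y) mm, top at z = 70. Origin: on the bench under its middle. Two T-slots along y at x = -40 and +40: 28 wide between 14 thick lips, 46 wide below, floor at z = 38; closed at +y (wall at y = 125), open at -y (y = -140). Blue tray beyond the open end: inside x -89 to 89, y -147 to -263, floor z = 4, walls 45 high, 28 beside the plate.
- scraper: Loose, 250 g, upright in a fixed black stand (100 by 70, 40 mm high); lifts straight out. Origin: centre of blade underside, z up. Blade 14 (x) by 60 (y, along the slot) mm, z 0 to 28, its y end face pushes; flange 50 by 70, z 28 to 34, wider than a slot, rests on the plate top; square handle 28 by 28, z 34 to 134, centred, square to x and y, red, blue end. Same either way round.
- scrap: Copper busbar offcut, loose in one slot, 40 (x, across the slot) by 36 (y, along it) by 14 mm thick, about 180 g. It lies on the slot floor under the lips, cannot be lifted out but slides along the slot. Origin: centre of its underside. At least 105 mm of free slot lie between it and the closed end.
- clamp_nut: Steel T-nut with upright stud and hex nut, loose in the other slot; leave it where it is. Foot 40 (x) by 36 (y) by 14 mm, stud 16 thick, nut 26 across, top 25 mm above the plate top. Origin: centre of the foot's underside.

How it is judged (in metres and radians):
On the way, in this order (a step that is already met when the one before it is completed fails the run):
1. the scraper's blade is in the offcut's slot, behind the offcut (z of scraper in the frame of fixture below 0.058 m and x of scraper in the frame of scrap between -0.03 and 0.03 m and y of scraper in the frame of scrap between 0.035 and 0.16 m and y of scrap in the frame of fixture above -0.12 m), for 0.2 s.
2. the offcut is pushed out of the open end, the scraper still in the slot close behind (z of scraper in the frame of fixture below 0.058 m and y of scraper in the frame of fixture below -0.06 m and y of scrap in the frame of fixture below -0.14 m), for 0.1 s.
At the end, for the whole second after the job is handed in: The copper offcut lies at rest in the blue tray (its origin below 34 mm and within the tray's outline). The scraper stands released and at rest with its blade in a slot of the plate (blade underside below 55 mm, tilted less than 14 degrees). The clamp nut is within 20 mm of where it was (x of scrap in the frame of fixture between -0.095 and 0.095 m and y of scrap in the frame of fixture between -0.27 and -0.14 m and z of scrap in the frame of fixture below 0.034 m and linear speed of each of scrap, scraper below 0.02 m/s and z of scraper in the frame of fixture below 0.055 m and x of scraper in the frame of fixture between -0.06 and 0.06 m and y of scraper in the frame of fixture between -0.15 and 0.13 m and angle between scraper's own z axis and vertical below 0.25 rad and distance of clamp_nut from where it was at the start of the episode below 0.02 m); the robot touches nothing.
It fails at once if the clamp nut is pushed more than 20 mm (distance of clamp_nut from where it was at the start of the episode above 0.02 m).
It also fails if it takes over 42 s, if anything falls off the work surface, if the arm or the gripper's body presses on something with over 40 N, if the wrist force passes 120 N, or if a joint passes its speed limit or range.

### The arm

A 7-joint arm with a two-finger parallel gripper is mounted at the origin on the work surface. World frame = base frame: x ahead of the robot, y to its left, z up, the work surface at z = 0. Lengths are in mm, angles in rad, forces in N, time in s.
With the tool pointing down it reaches from about 425 to 975 mm from the base axis. Payload 16.7 kg.
Tool frame: the origin (TCP) lies midway between the tips of the shut fingers; the grasp point (between the pads) lies robot.grip_point_offset behind it (robot.grip_point_offset is the distance from the TCP to the grasp point, in mm); x points along the fingers, z is the direction in which the jaws open and shut, and the axes are right-handed (so a half turn about x gives the same grasp; the last joint's range is limited). The gripper opens to 85 mm and grips with 20 to 120 N. Pads are 22 mm wide; open, the fingers measure 114 mm over their backs; the gripper's body (76 mm by 85 mm) begins 54 mm behind the grasp point. The pads swing forward as they close: fully open they stand 13 mm farther back than shut.
Start: joints at [1.042, 0.426, 0.074, 1.606, -0.034, 1.111, -0.067], TCP at [249.586, -627.121, 204.402] pointing down, gripper open.
Joint ranges: [-2.85, 2.85], [-0.5, 2.14], [-1.23, 1.37], [0.21, 2.46], [-1.02, 4.16], [0.16, 2.05], [-2.73, 2.73]. Speed limits (rad/s): [1.89, 1.89, 2.39, 2.39, 3.01, 3.01, 3.01].

### API

Orientations are given as a rotation vector (axis times angle).
In Python, from cell import sensors, cams, finish_job, robot gives the robot as it stands. The module is installed in compiled form; this text tells all that it offers.
- The arm moves only by the tool send_rows, never from a script. Its argument "moves" is a list of rows, each a list of 7 numbers: the closure in counts, from 0 (fully open) to 255 (shut), then the shift along the tool's x, y, z in cm, then the turn, a rotation vector about the tool's x, y, z in rad. In form: [[grip, x, y, z, wx, wy, wz], ...]. A call has exactly 10 rows; each row is the pose to reach, as a shift and turn from the pose commanded when the call began, along the tool's axes at that moment; what a row does not reach only later rows make up. A row lasts 1/12 s, in which the tool goes at most 41.7 mm and 7.16 degrees, less where a joint would pass 70% of its speed; a pose out of reach is approached as far as the arm can. A call with a gripper value outside its range is refused whole. The fingers move at their own pace and stop on an object; "grip_force" is the grip in N (left out, the last holds). Time passes only in rows, so rows that repeat a pose let the fingers close, or fill a call up. It gives the time, the measured TCP pose, the force and the opening at its end, in the units of the state.
- sensors.read_state(): the state, without advancing time (a new reading comes with each control period).
- cams.grab_frame(name): name is "side" or "top"; returns the picture (384x512x3 uint8, red, green, blue); there is no depth.
- cams.get_calibration(name): a dict with "K" (3x3 intrinsics, pixels), "k1" (the pictures are not rectified: a ray, as slopes to the right and down, at radius r is drawn at 1 + k1 r^2 times it, then the intrinsics apply), "R" (3x3) and "t" (3): a world point X has camera coordinates R X + t. Camera axes: x right, y down, z forward; pixel columns grow to the right and rows downward; lengths in mm; the calibration is good to about 2 mm. A picture is of the moment at which its call begins. get_calibration takes no time and is no camera call.
- finish_job(): hands the job in, once; it reports no verdict.
The state is a dict: "clock": time; "joint_positions": joint angles; "dq": joint speeds; "tau": joint torques, N m; "ee_pos": TCP position; "eef_rot": TCP orientation; "contact_force": force on the tool from outside, world axes, zero at the start; "moment": the same for the moment, N m; "width": finger opening in mm.
Only numpy, scipy, OpenCV 4.12 (cv2) and the standard library are available. Lean on these libraries where they do the work, as an engineer would, in place of code of your own. Each camera call takes 0.05 s, during which the arm holds its last target. There are 200 camera calls.

## Working session

There is one attempt and no reset: what is moved stays moved. The work goes in short steps, Python scripts to look and compute and a tool call to move; the robot and the scene stay as the last step left them, time stands still between calls to the robot, and variables do not carry over. Pictures are saved under pics/ and viewed, about 8 in all and at most 12, crops included, and the job is handed in when it is done.

Besides the shell and the picture viewer there is one more tool, called in YAML: its name, and indented under it one key for each argument. send_rows: Moves the arm, as the interface text tells. Its arguments: {"type":"object","properties":{"moves":{"type":"array","items":{"type":"array","items":{"type":"number"}}},"grip_force":{"type":"number"}},"required":["moves"]}

```bash
mkdir -p pics; cat > h.py <<'E'
import numpy as np, cv2
from cell import sensors, cams, finish_job, robot
def grab(n,f):
    im=cams.grab_frame(n); cv2.imwrite(f'pics/{f}.png',im[:,:,::-1]); return im
def ray(n,px):
    c=cams.get_calibration(n);K=np.array(c['K']);R=np.array(c['R']);t=np.array(c['t']).ravel()
    d=(np.array(px,float).reshape(-1,2)-K[:2,2])/[K[0,0],K[1,1]]
    u=d.copy()
    for _ in range(20): u=d/(1+c['k1']*(u**2).sum(1,keepdims=True))
    return -R.T@t, np.c_[u,np.ones(len(u))]@R
def onz(n,px,z):
    o,d=ray(n,px); return o+d*((z-o[2])/d[:,2])[:,None]
def proj(n,X):
    c=cams.get_calibration(n);K=np.array(c['K']);p=np.asarray(X,float).reshape(-1,3)@np.array(c['R']).T+np.array(c['t']).ravel()
    u=p[:,:2]/p[:,2:]; u=u*(1+c['k1']*(u**2).sum(1,keepdims=True)); return u*[K[0,0],K[1,1]]+K[:2,2]
E
python3 - <<'E'
from h import *
np.set_printoptions(suppress=True,precision=3)
a=grab('top','top0');b=grab('side','side0')
for n in('top','side'):
    c=cams.get_calibration(n);print(n,c['k1'],ray(n,[[256,192]]))
print(sensors.read_state(),robot.grip_point_offset)
E
```

```text
top -0.2060810881460658 (array([361.793, 128.402, 993.627]), array([[ 0.194,  0.011, -0.981]]))
side -0.04579367404961928 (array([ 479.275, -322.534,  581.341]), array([[ 0.116,  0.641, -0.759]]))
{'clock': 0.1, 'joint_positions': array([ 1.043,  0.427,  0.074,  1.607, -0.034,  1.111, -0.067]), 'dq': array([ 0.   , -0.001, -0.002, -0.   ,  0.   ,  0.   ,  0.001]), 'tau': array([  0.007, -95.153,   3.771, -46.44 ,   0.02 ,   0.006,  -0.   ]), 'ee_pos': array([ 249.448, -626.771,  203.757]), 'eef_rot': array([ 0.926,  1.366, -0.925]), 'contact_force': array([-1.319, -0.237,  0.278]), 'moment': array([ 0.009, -0.038, -0.001]), 'width': 85.25383216986381} 18.700000000000003
```

View pics/top0.png

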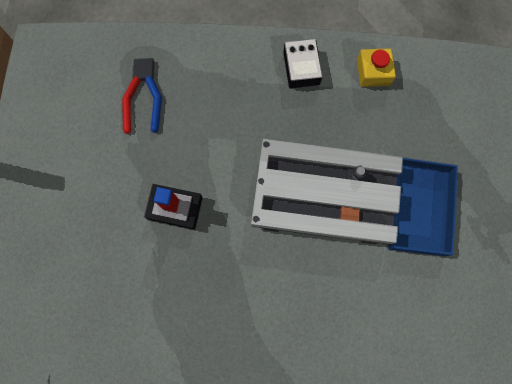

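View pics/side0.png

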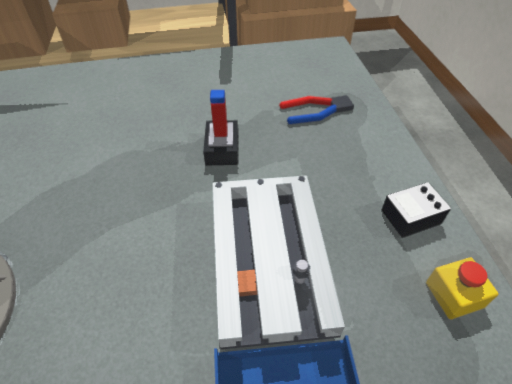

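Top view: the plate's closed end is at left (about (262,145) to (256,222)), and the tray is at right. The offcut is at (350,214) in the lower slot and the nut is at (360,172) in the upper one. The scraper is in its stand at (165,200). The side view agrees: scraper top (218,95), offcut (247,283).

```bash
cat > m.py <<'E'
from h import *
np.set_printoptions(suppress=True,precision=2)
def big(m,k=1):
    cs=cv2.findContours(m.astype(np.uint8),cv2.RETR_EXTERNAL,cv2.CHAIN_APPROX_NONE)[0]
    return sorted(cs,key=cv2.contourArea)[-k:]
def roi(m,x0,x1,y0,y1):
    o=np.zeros_like(m);o[y0:y1,x0:x1]=m[y0:y1,x0:x1];return o
R={'top':dict(p=(235,410,130,250),s=(140,205,180,230),o=(330,370,195,230)),'side':dict(p=(200,350,170,345),s=(200,245,80,170),o=(230,265,260,305))}
if __name__=='__main__':
  tops={}
  for n in('top','side'):
    im=cv2.imread(f'pics/{n}0.png')[:,:,::-1].astype(int);r,g,b=im[...,0],im[...,1],im[...,2]
    w=(im.min(2)>120)&(im.max(2)-im.min(2)<40)
    cs=big(roi(w,*R[n]['p']),5)
    P=np.vstack([c for c in cs if cv2.contourArea(c)>150])[:,0]
    X=onz(n,P+0.0,70)[:,:2].astype(np.float32)
    rect=cv2.minAreaRect(X);print(n,'plate',rect);print(cv2.boxPoints(rect))
    for c in cs:
      if cv2.contourArea(c)>150:
        print('  bar',cv2.minAreaRect(onz(n,c[:,0],70)[:,:2].astype(np.float32)))
    bl=roi((b>120)&(r<90)&(b>1.6*g),*R[n]['s']);c=big(bl)[0];print('blue',cv2.minAreaRect(c))
    tops[n]=c[:,0]
    cu=roi((r>1.5*b)&(r>100),*R[n]['o']);c=big(cu)[0];print('cu',cv2.minAreaRect(c),cv2.minAreaRect(onz(n,c[:,0],52)[:,:2].astype(np.float32)))
    rd=roi((r>2*b)&(r>2*g)&(r>70),*R[n]['s']);c=big(rd)[0][:,0];print('red',c.min(0),c.max(0))
    bk=roi((im.max(2)<45),*[v+d for v,d in zip(R[n]['s'],(-5,5,-5,5))]);c=big(bk)[0];print('stand@40',cv2.minAreaRect(onz(n,c[:,0],40)[:,:2].astype(np.float32)))
    wf=roi(w,*R[n]['s']);print('flange@?',[cv2.boundingRect(c) for c in big(wf,2)])
  for z in(134,140,146,152):
    print(z,'top blue',cv2.minAreaRect(onz('top',tops['top'],z)[:,:2].astype(np.float32)))
  big_=[cv2.resize(cv2.imread(f'pics/{n}0.png')[y0:y1,x0:x1],(400,400),interpolation=cv2.INTER_CUBIC) for n,(x0,x1,y0,y1) in (('top',(140,210,170,240)),('side',(190,260,85,155+0)))]
  cv2.imwrite('pics/crop.png',np.hstack(big_))
E
python3 m.py
```

```text
top plate ((557.0033569335938, -0.3405303955078125), (280.2837219238281, 170.90281677246094), 85.61187744140625)
[[ 461.08 -133.53]
 [ 631.48 -146.61]
 [ 652.93  132.85]
 [ 482.53  145.93]]
  bar ((557.0033569335938, -0.3405303955078125), (280.2837219238281, 170.90281677246094), 85.61187744140625)
blue ((161.60589599609375, 195.02352905273438), (13.992016792297363, 14.534341812133789), 12.528807640075684)
cu ((349.53662109375, 213.6707305908203), (18.22120475769043, 12.03703784942627), 6.340191841125488) ((514.6768188476562, -45.39568328857422), (35.81073760986328, 23.80951499938965), 85.17964935302734)
red [157 203] [171 210]
stand@40 ((512.520751953125, 300.68951416015625), (105.1381607055664, 72.63684844970703), 81.61022186279297)
flange@? [(175, 193, 16, 8), (152, 203, 34, 17)]
side plate ((572.1969604492188, 0.0912628173828125), (315.93988037109375, 273.970703125), 79.6994857788086)
[[ 409.17 -130.84]
 [ 678.73 -179.83]
 [ 735.22  131.02]
 [ 465.67  180.01]]
  bar ((572.1969604492188, 0.0912628173828125), (315.93988037109375, 273.970703125), 79.6994857788086)
blue ((217.0, 94.5)
[... 159 characters left out ...]
82422), (41.558963775634766, 27.03984260559082), 85.16802215576172)
red [211 103] [226 136]
stand@40 ((508.16259765625, 243.32467651367188), (49.27595138549805, 66.06288146972656), 79.62683868408203)
flange@? [(226, 122, 7, 23), (200, 80, 45, 90)]
134 top blue ((516.9623413085938, 307.12554931640625), (25.393455505371094, 26.326364517211914), 81.10138702392578)
140 top blue ((515.8792114257812, 305.8780212402344), (25.21619987487793, 26.14263153076172), 81.10130310058594)
146 top blue ((514.796142578125, 304.63055419921875), (25.0389461517334, 25.9588680267334), 81.1012191772461)
152 top blue ((513.7131958007812, 303.3831481933594), (24.86172103881836, 25.775136947631836), 81.10116577148438)
```

View pics/crop.png

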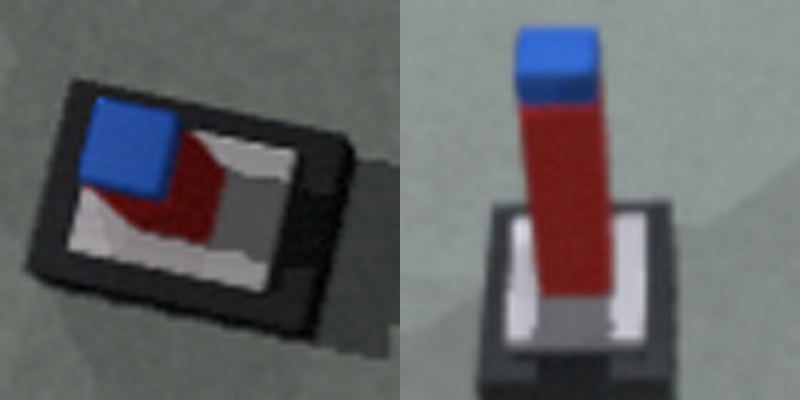

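The crop shows the blue cap top at about (162.5,195.5) in top and (217.4,92.8) in side, with the flange sitting on the stand. Next I triangulate the cap and get the tool axes.

```bash
cat >> h.py <<'E'
from scipy.spatial.transform import Rotation as Ro
FC=np.array([557.0,-0.3]); FY=np.deg2rad(-4.39)
def f2w(x,y): return FC+np.array([x*np.cos(FY)-y*np.sin(FY),x*np.sin(FY)+y*np.cos(FY)])
def w2f(p): 
    d=np.asarray(p)[...,:2]-FC; return np.stack([d[...,0]*np.cos(FY)+d[...,1]*np.sin(FY),-d[...,0]*np.sin(FY)+d[...,1]*np.cos(FY)],-1)
def st():
    s=sensors.read_state();return s,s['ee_pos'],Ro.from_rotvec(s['eef_rot'])
E
python3 - <<'E'
from h import *
np.set_printoptions(suppress=True,precision=3)
(o1,d1),(o2,d2)=ray('top',[[162.5,195.5]]),ray('side',[[217.4,92.8]])
A=np.c_[d1[0],-d2[0]];s=np.linalg.lstsq(A,o2-o1,rcond=None)[0]
print(o1+s[0]*d1[0],o2+s[1]*d2[0])
for z in(140,146,152):print(z,proj('side',onz('top',[[162.5,195.5]],z)))
print(onz('top',[[162.5,195.5]],146))
print('scrap f',w2f(np.array([[514.68,-45.4],[514.7,-48.7]])))
_,p,R=st();print(p,R.as_matrix())
# flange outline in top view at z=46
im=cv2.imread('pics/top0.png').astype(int)
m=np.zeros((384,512),np.uint8);m[180:232,140:210]=1
m&=((im.max(2)-im.min(2)<30)&(im.min(2)>75)&(np.indices(m.shape)[1]<193)&(np.indices(m.shape)[1]>151)).astype(np.uint8)
for c in cv2.findContours(m,0,1)[0]:
  if cv2.contourArea(c)>10: print(cv2.boundingRect(c),cv2.minAreaRect(onz('top',c[:,0],46)[:,:2].astype(np.float32)))
# scrap size in the plane
E
```

```text
[513.889 302.774 146.875] [517.643 303.051 147.606]
140 [[216.327  95.914]]
146 [[215.602  93.738]]
152 [[214.866  91.531]]
[[514.046 302.955 146.   ]]
scrap f [[-38.744 -48.207]
 [-38.471 -51.496]]
[ 249.448 -626.771  203.757] [[-0.     0.929  0.37 ]
 [ 0.001  0.37  -0.929]
 [-1.    -0.    -0.001]]
(152, 222, 41, 10) ((471.6736145019531, 299.4001770019531), (17.75621795654297, 79.48036193847656), 3.5504355430603027)
(152, 203, 37, 18) ((504.8463134765625, 306.7796630859375), (69.55215454101562, 34.092857360839844), 85.92778778076172)
(174, 193, 18, 9) ((531.19287109375, 284.16802978515625), (35.51375198364258, 11.670756340026855), 80.65159606933594)
(152, 180, 41, 12) ((553.255615234375, 306.6459655761719), (22.254791259765625, 81.21565246582031), 3.1115269660949707)
```

send_rows:
  moves:
    - [0, 0, 2.6, -2.3, 0.05, 0, 0]
    - [0, 0, 5.2, -4.7, 0.1, 0, 0]
    - [0, 0, 7.8, -7.0, 0.16, 0, 0]
    - [0, 0, 10.4, -9.4, 0.21, 0, 0]
    - [0, 0, 13, -11.7, 0.26, 0, 0]
    - [0, 0, 15.6, -14, 0.32, 0, 0]
    - [0, 0, 18.2, -16.4, 0.37, 0, 0]
    - [0, 0, 20.8, -18.7, 0.42, 0, 0]
    - [0, 0, 23.4, -21, 0.48, 0, 0]
    - [0, 0, 26, -23.4, 0.53, 0, 0]
  grip_force: 60

```text
clock: 0.93
ee_pos: [404.9, -312.0, 204.3]
eef_rot: [1.322, 1.132, -1.322]
contact_force: [0.7, -1.2, -0.1]
width: 85.4
```

```bash
cat > go.py <<'E'
# usage: go.py X Y Z jawdeg : tool-frame shift (cm) and turn to reach it from the measured pose
import sys
from h import *
np.set_printoptions(suppress=True,precision=3)
s,p,R=st();x,y,z,j=map(float,sys.argv[1:5])
a=np.deg2rad(j);zc=np.array([np.cos(a),np.sin(a),0]);xc=np.array([0,0,-1.]);T=np.c_[xc,np.cross(zc,xc),zc]
print('shift cm',R.inv().apply(np.array([x,y,z])-p)/10,'turn',(R.inv()*Ro.from_matrix(T)).as_rotvec())
print(s['clock'],p,s['joint_positions'],s['contact_force'],s['width'])
print(R.as_matrix())
E
python3 go.py 515 303 204 -98.7; python3 go.py 560 0 204 -98.7|head -1
```

```text
shift cm [  0.034   1.409 -62.46 ] turn [-0.003 -0.     0.   ]
0.9333 [ 404.935 -311.989  204.325] [ 0.546  0.16  -0.018  1.967  0.003  1.015 -1.198] [ 0.703 -1.186 -0.128] 85.40126162644806
[[-0.     0.988 -0.154]
 [ 0.    -0.154 -0.988]
 [-1.    -0.    -0.   ]]
shift cm [  0.031  10.519 -33.214] turn [-0.003 -0.     0.   ]
```

send_rows:
  moves:
    - [0, 0, 0.7, -3.3, 0, 0, 0]
    - [0, 0, 1.4, -6.6, 0, 0, 0]
    - [0, 0, 2.1, -9.9, 0, 0, 0]
    - [0, 0, 2.8, -13.2, 0, 0, 0]
    - [0, 0, 3.5, -16.5, 0, 0, 0]
    - [0, 0, 4.2, -19.8, 0, 0, 0]
    - [0, 0, 4.9, -23.1, 0, 0, 0]
    - [0, 0, 5.6, -26.4, 0, 0, 0]
    - [0, 0, 6.3, -29.7, 0, 0, 0]
    - [0, 0, 7, -33, 0, 0, 0]

```text
clock: 1.77
ee_pos: [523.7, 3.7, 204.3]
eef_rot: [1.32, 1.134, -1.32]
contact_force: [0.9, -1.7, 0.0]
width: 85.2
```

send_rows:
  moves:
    - [0, 0, -0.6, -3.0, 0, 0, 0]
    - [0, 0, -1.1, -6.0, 0, 0, 0]
    - [0, 0, -1.7, -9.0, 0, 0, 0]
    - [0, 0, -2.2, -12.0, 0, 0, 0]
    - [0, 0, -2.8, -15, 0, 0, 0]
    - [0, 0, -3.3, -18, 0, 0, 0]
    - [0, 0, -3.9, -21, 0, 0, 0]
    - [0, 0, -4.5, -24, 0, 0, 0]
    - [0, 0, -5.0, -27, 0, 0, 0]
    - [0, 0, -5.6, -29.4, 0, 0, 0]

```text
clock: 2.6
ee_pos: [512.0, 303.4, 204.2]
eef_rot: [1.319, 1.135, -1.319]
contact_force: [0.1, -0.4, 0.5]
width: 85.1
```

```bash
python3 go.py 515 303 204 -98.7; python3 - <<'E'
from h import *
a=grab('top','t1');b=grab('side','s1')
cv2.imwrite('pics/c1.png',np.hstack([cv2.resize(a[130:260,90:260],(520,400))[:,:,::-1][:,:400],cv2.resize(b[20:170,150:300],(400,400))[:,:,::-1]]))
E
```

```text
shift cm [ 0.02   0.301 -0.004] turn [ 0.001 -0.     0.   ]
2.6 [512.023 303.415 204.202] [-0.301  0.328 -0.424  1.768  0.15   1.078 -2.497] [ 0.147 -0.389  0.496] 85.1283553145058
[[-0.     0.989 -0.15 ]
 [ 0.    -0.15  -0.989]
 [-1.    -0.    -0.   ]]
```

View pics/c1.png

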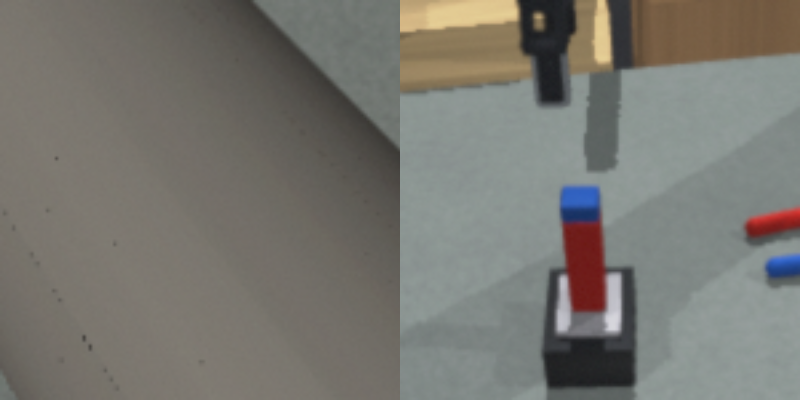

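The side view shows the gripper (crop (552,100)) above the handle (582,190) but a bit to its left. I check that against the calibration.

```bash
python3 - <<'E'
from h import *
np.set_printoptions(suppress=True,precision=1)
X=np.array([[512,303,217.],[512,303,204],[512,261,217],[515,303,147],[517.6,303,147]])
p=proj('side',X);print(p);print((p-[150,20])*400/150+[400,0])
im=cv2.imread('pics/s1.png').astype(int)
for y in(50,52,54,56,58): print(y,[int(v) for v in im[y,195:225].sum(1)//3])
b=im[85:104,200:240];m=(b[...,0]>1.6*b[...,1])&(b[...,0]>100)
print([(85+i,200+np.where(r)[0].min(),200+np.where(r)[0].max()) for i,r in enumerate(m) if r.any()])
E
```

```text
[[211.4  60.5]
 [212.   66.9]
 [213.9  73.2]
 [216.1  93.2]
 [217.4  93.1]]
[[563.7 107.9]
 [565.3 125.2]
 [570.4 141.9]
 [576.1 195.3]
 [579.7 194.9]]
50 [133, 140, 141, 141, 131, 100, 77, 44, 34, 34, 34, 32, 34, 32, 34, 44, 86, 91, 95, 141, 145, 146, 145, 146, 144, 141, 101, 93, 95, 95]
52 [146, 145, 144, 145, 140, 106, 88, 47, 34, 31, 30, 33, 34, 32, 34, 40, 74, 91, 102, 137, 143, 145, 146, 146, 146, 140, 101, 93, 93, 95]
54 [146, 143, 144, 143, 140, 112, 92, 57, 36, 33, 33, 32, 32, 33, 34, 39, 65, 90, 98, 131, 144, 143, 142, 141, 144, 138, 99, 94, 95, 94]
56 [142, 144, 146, 147, 146, 124, 96, 67, 40, 35, 31, 31, 29, 32, 29, 37, 65, 90, 100, 132, 145, 146, 145, 145, 139, 106, 94, 95, 94, 95]
58 [144, 145, 145, 145, 145, 139, 103, 87, 68, 64, 64, 64, 64, 65, 65, 77, 88, 93, 104, 139, 144, 146, 147, 147, 144, 134, 99, 93, 94, 95]
[(90, np.int64(212), np.int64(223)), (91, np.int64(211), np.int64(223)), (92, np.int64(211), np.int64(223)), (93, np.int64(211), np.int64(224)), (94, np.int64(211), np.int64(224)), (95, np.int64(211), np.int64(224)), (96, np.int64(211), np.int64(223)), (97, np.int64(210), np.int64(223)), (98, np.int64(211), np.int64(223)), (99, np.int64(211), np.int64(223)), (100, np.int64(211), np.int64(223)), (101, np.int64(221), np.int64(223))]
```

```bash
python3 - <<'E'
import cv2
a=cv2.imread('pics/s1.png');cv2.imwrite('pics/c2.png',cv2.resize(a[0:110,160:270],(600,600),interpolation=cv2.INTER_CUBIC))
E
```

```text
(no output)
```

View pics/c2.png

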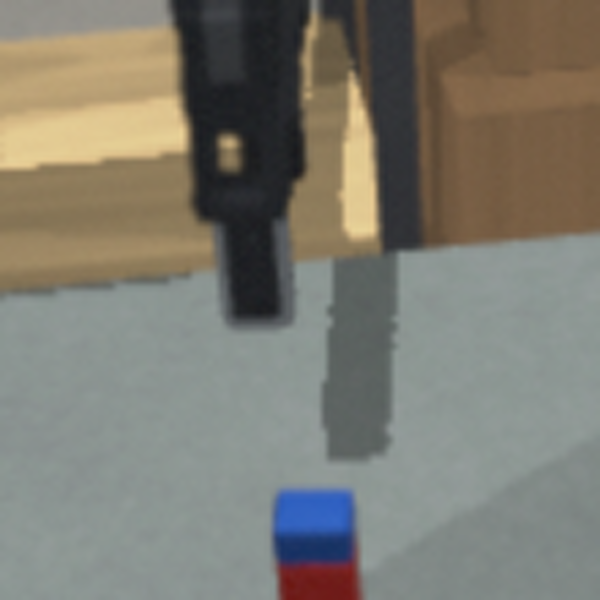

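The enlarged side view shows the near fingertip's lower end at about px (207.3,59) and the cap at (218,95). I intersect the tip's ray with the plane of the near finger.

```bash
python3 - <<'E'
from h import *
o,d=ray('side',[[207.3,59],[207.3,47]])
for y in(246,255,261,303): print(y,(o+d*((y-o[1])/d[:,1])[:,None]).round(1).tolist())
E
```

```text
246 [[502.7, 246.0, 253.5], [504.6, 246.0, 274.2]]
255 [[503.0, 255.0, 248.3], [505.0, 255.0, 269.4]]
261 [[503.3, 261.0, 244.9], [505.3, 261.0, 266.1]]
303 [[505.0, 303.0, 220.7], [507.1, 303.0, 243.5]]
```

send_rows:
  moves:
    - [0, 1, 0.3, 0, 0, 0, 0]
    - [0, 3, 0.3, 0, 0, 0, 0]
    - [0, 5, 0.3, 0, 0, 0, 0]
    - [0, 7, 0.3, 0, 0, 0, 0]
    - [0, 8, 0.3, 0, 0, 0, 0]
    - [0, 8, 0.3, 0, 0, 0, 0]
    - [0, 8, 0.3, 0, 0, 0, 0]
    - [0, 8, 0.3, 0, 0, 0, 0]
    - [0, 8, 0.3, 0, 0, 0, 0]
    - [0, 8, 0.3, 0, 0, 0, 0]

```text
clock: 3.53
ee_pos: [516.0, 300.9, 125.5]
eef_rot: [1.321, 1.133, -1.318]
contact_force: [0.5, 0.0, 0.6]
width: 85.4
```

```bash
python3 - <<'E'
from h import *
s,p,R=st();print(p,s['contact_force'])
b=grab('side','s2')[:,:,::-1];cv2.imwrite('pics/c3.png',cv2.resize(b[30:170,150:290],(600,600),interpolation=cv2.INTER_CUBIC))
for z in(124,137):print(proj('side',[[p[0]-7,p[1]-45,z]]))
E
```

```text
[515.98901811 300.93148882 125.45503917] [0.53577059 0.0278116  0.58903358]
[[216.56606802 118.35290618]]
[[216.0340238  112.78975502]]
```

View pics/c3.png

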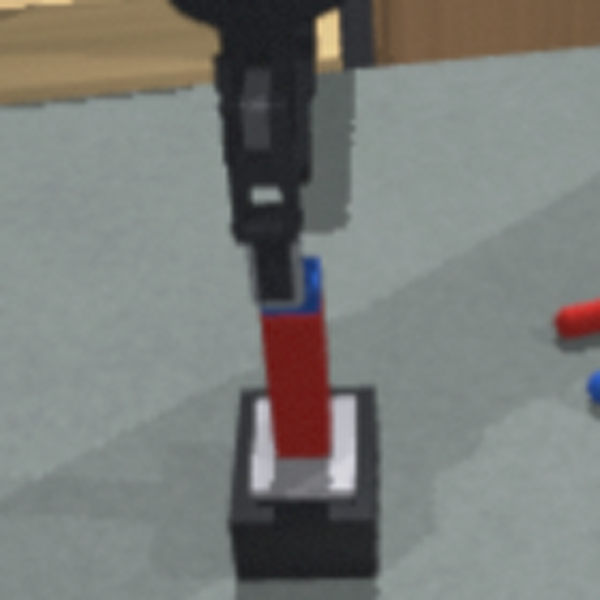

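The near fingertip's end is at px (215,101), over the blue cap. That is laterally right but looks higher than I expected. The handle sits between the fingers, so I go on down to the grasp height, close and check.

send_rows:
  moves:
    - [0, 1, 0, -0.2, 0, 0, 0]
    - [0, 2, 0, -0.2, 0, 0, 0]
    - [0, 3, 0, -0.2, 0, 0, 0]
    - [0, 4, 0, -0.2, 0, 0, 0]
    - [0, 4.1, 0, -0.2, 0, 0, 0]
    - [0, 4.1, 0, -0.2, 0, 0, 0]
    - [100, 4.1, 0, -0.2, 0, 0, 0]
    - [160, 4.1, 0, -0.2, 0, 0, 0]
    - [210, 4.1, 0, -0.2, 0, 0, 0]
    - [255, 4.1, 0, -0.2, 0, 0, 0]
  grip_force: 40

```text
clock: 4.42
ee_pos: [516.0, 302.8, 83.9]
eef_rot: [1.32, 1.134, -1.319]
contact_force: [-0.4, -0.3, -0.4]
width: 38.9
```

send_rows:
  moves:
    - [255, 0, 0, 0, 0, 0, 0]
    - [255, 0, 0, 0, 0, 0, 0]
    - [255, 0, 0, 0, 0, 0, 0]
    - [255, 0, 0, 0, 0, 0, 0]
    - [255, 0, 0, 0, 0, 0, 0]
    - [255, 0, 0, 0, 0, 0, 0]
    - [255, 0, 0, 0, 0, 0, 0]
    - [255, 0, 0, 0, 0, 0, 0]
    - [255, 0, 0, 0, 0, 0, 0]
    - [255, 0, 0, 0, 0, 0, 0]
  grip_force: 80

```text
clock: 5.25
ee_pos: [515.9, 303.0, 83.7]
eef_rot: [1.32, 1.134, -1.319]
contact_force: [0.2, 1.8, 5.5]
width: 27.2
```

```bash
python3 go.py 515 303 84 -98.7; python3 - <<'E'
from h import *
b=grab('side','s3')[:,:,::-1];cv2.imwrite('pics/c4.png',cv2.resize(b[30:170,150:290],(600,600),interpolation=cv2.INTER_CUBIC))
E
```

```text
shift cm [-0.03  -0.094  0.011] turn [ 0.001 -0.    -0.   ]
5.25 [515.949 302.971  83.699] [-0.33   0.464 -0.393  1.867  0.229  0.855 -2.559] [0.167 1.839 5.454] 27.199694716229775
[[ 0.     0.989 -0.151]
 [ 0.    -0.151 -0.989]
 [-1.     0.    -0.   ]]
```

View pics/c4.png

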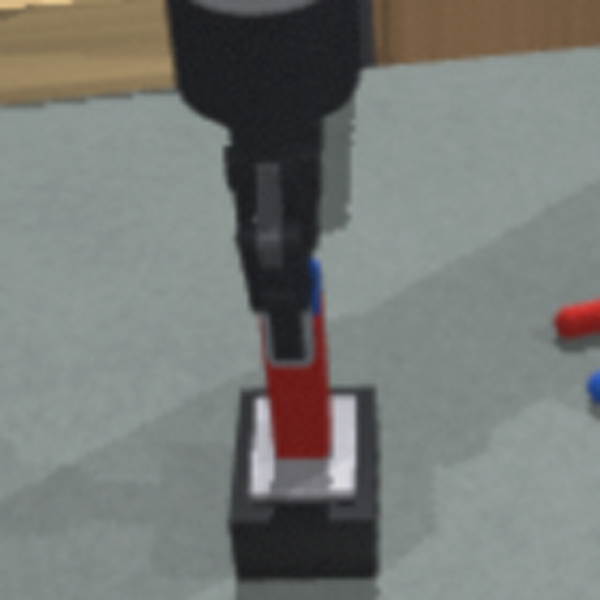

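Gripped: opening 27.2 mm (the handle is 28), fingertips about halfway down the handle at px (218,114). Lifting straight out.

send_rows:
  moves:
    - [255, -0.6, 0, 0, 0, 0, 0]
    - [255, -1.5, 0, 0, 0, 0, 0]
    - [255, -2.5, 0, 0, 0, 0, 0]
    - [255, -3.5, 0, 0, 0, 0, 0]
    - [255, -4.5, 0, 0, 0, 0, 0]
    - [255, -5.5, 0, 0, 0, 0, 0]
    - [255, -6.7, 0, 0, 0, 0, 0]
    - [255, -8, 0, 0, 0, 0, 0]
    - [255, -9, 0, 0, 0, 0, 0]
    - [255, -9.3, 0, 0, 0, 0, 0]

```text
clock: 6.13
ee_pos: [516.5, 303.2, 178.8]
eef_rot: [1.322, 1.133, -1.317]
contact_force: [0.0, 0.5, -2.1]
width: 27.2
```

```bash
python3 -c "
from h import *
print(f2w(-40,20))"; python3 go.py $(python3 -c "
from h import *
p=f2w(-40,20);print(p[0]-1,p[1])") 177 -94.4
```

```text
[518.64825509  22.70312288]
shift cm [ 0.141  4.344 27.716] turn [-0.075 -0.002 -0.002]
6.1333 [516.483 303.245 178.784] [-0.304  0.356 -0.419  1.788  0.167  1.029 -2.507] [ 0.041  0.501 -2.101] 27.196878944981414
[[ 0.002  0.989 -0.151]
 [ 0.001 -0.151 -0.989]
 [-1.     0.002 -0.002]]
```

Lifted: −2.1 N matches the scraper's weight. Now across to above the slot.

send_rows:
  moves:
    - [255, 0, 0.3, 2, -0.01, 0, 0]
    - [255, 0, 0.8, 5, -0.02, 0, 0]
    - [255, 0, 1.4, 8.5, -0.03, 0, 0]
    - [255, 0, 2.0, 12.5, -0.04, 0, 0]
    - [255, 0, 2.6, 16.5, -0.05, 0, 0]
    - [255, 0, 3.2, 20.5, -0.06, 0, 0]
    - [255, 0, 3.8, 24, -0.075, 0, 0]
    - [255, 0, 4.2, 26.5, -0.075, 0, 0]
    - [255, 0, 4.35, 27.7, -0.075, 0, 0]
    - [255, 0, 4.35, 27.7, -0.075, 0, 0]

```text
clock: 6.97
ee_pos: [516.8, 18.7, 176.4]
eef_rot: [1.268, 1.169, -1.269]
contact_force: [-0.8, 0.4, -2.2]
width: 26.9
```

```bash
python3 go.py 517.6 22.7 113.7 -94.4; python3 - <<'E'
from h import *
b=grab('side','s4')[:,:,::-1];cv2.imwrite('pics/c5.png',cv2.resize(b[110:350,180:380],(500,600),interpolation=cv2.INTER_CUBIC))
E
```

```text
shift cm [ 6.268  0.052 -0.413] turn [-0.004  0.001  0.   ]
6.9667 [516.776  18.688 176.382] [ 0.118  0.217 -0.318  1.969  0.083  0.968 -1.892] [-0.844  0.396 -2.206] 26.891165847148987
[[-0.     0.997 -0.081]
 [-0.001 -0.081 -0.997]
 [-1.    -0.     0.001]]
```

View pics/c5.png

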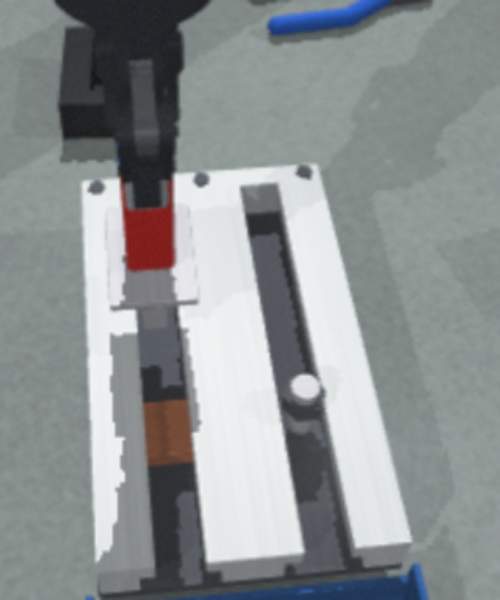

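The side view shows the scraper over the left slot with its blade at crop (155,315), behind the copper at (168,432). The nut is clear at (304,388). I check the lateral offset numerically.

```bash
python3 - <<'E'
from h import *
s,p,R=st();jz=R.as_matrix()[:,2];ty=R.as_matrix()[:,1]
z0=p[2]-71.7
for dx in(-3,0,3):
  q=p+jz*35+ty*dx; q[2]=z0+28
  q2=p+jz*30+ty*dx; q2[2]=z0
  print(dx,[((proj('side',[v])[0]-[180,110])*2.5).round(1).tolist() for v in(q,q2)])
# slot edges at z70 in side view near y=0
for x in(-54,-26,-40):
  for y in(-48-18,0):
    w=f2w(x,y);print(x,y,((proj('side',[[*w,70]])[0]-[180,110])*2.5).round(1))
E
```

```text
-3 [[147.8, 306.8], [148.7, 327.0]]
0 [[153.1, 306.4], [153.8, 326.6]]
3 [[158.4, 306.0], [158.9, 326.2]]
-54 -66 [141.6 439.9]
-54 0 [134.1 343.2]
-26 -66 [189.8 435.5]
-26 0 [179.  339.4]
-40 -66 [165.7 437.7]
-40 0 [156.6 341.3]
```

send_rows:
  moves:
    - [255, 0.5, 0.15, -0.3, 0, 0, 0]
    - [255, 1.5, 0.15, -0.4, 0, 0, 0]
    - [255, 2.3, 0.15, -0.4, 0, 0, 0]
    - [255, 2.8, 0.15, -0.4, 0, 0, 0]
    - [255, 3.2, 0.15, -0.4, 0, 0, 0]
    - [255, 3.6, 0.15, -0.4, 0, 0, 0]
    - [255, 4.0, 0.15, -0.4, 0, 0, 0]
    - [255, 4.3, 0.15, -0.4, 0, 0, 0]
    - [255, 4.5, 0.15, -0.4, 0, 0, 0]
    - [255, 4.6, 0.15, -0.4, 0, 0, 0]

```text
clock: 7.85
ee_pos: [518.8, 26.2, 130.2]
eef_rot: [1.265, 1.172, -1.265]
contact_force: [-0.1, -0.2, -2.0]
width: 27.4
```

```bash
python3 go.py 517.6 22.7 113.7 -94.4
```

```text
shift cm [ 1.651 -0.093  0.354] turn [ 0. -0.  0.]
7.85 [518.801  26.158 130.213] [ 0.099  0.277 -0.317  2.009  0.112  0.872 -1.927] [-0.113 -0.231 -2.   ] 27.39974381522592
[[-0.     0.997 -0.076]
 [ 0.    -0.076 -0.997]
 [-1.    -0.    -0.   ]]
```

The blade is in the slot without contact. Now I seat it.

send_rows:
  moves:
    - [255, 0.4, 0, 0, 0, 0, 0]
    - [255, 0.8, 0, 0, 0, 0, 0]
    - [255, 1.1, 0, 0, 0, 0, 0]
    - [255, 1.3, 0, 0, 0, 0, 0]
    - [255, 1.45, 0, 0, 0, 0, 0]
    - [255, 1.55, 0, 0, 0, 0, 0]
    - [255, 1.6, 0, 0, 0, 0, 0]
    - [255, 1.65, 0, 0, 0, 0, 0]
    - [255, 1.65, 0, 0, 0, 0, 0]
    - [255, 1.65, 0, 0, 0, 0, 0]

```text
clock: 8.68
ee_pos: [518.9, 26.2, 114.0]
eef_rot: [1.265, 1.172, -1.265]
contact_force: [0.8, -0.6, -1.9]
width: 27.2
```

```bash
python3 -c "
from h import *
for y in (20,-60,-125):print(y,f2w(-40,y))"; python3 go.py $(python3 -c "
from h import *
print(*f2w(-40,-125))") 113.5 -94.4
```

```text
20 [518.64825509  22.70312288]
-60 [512.52465441 -57.06216729]
-125 [ 507.54922887 -121.87146554]
shift cm [ 0.049  0.001 14.85 ] turn [ 0. -0. -0.]
8.6833 [518.86   26.195 114.   ] [ 0.094  0.299 -0.314  2.022  0.123  0.838 -1.937] [ 0.826 -0.641 -1.882] 27.184350622040657
[[ 0.     0.997 -0.076]
 [ 0.    -0.076 -0.997]
 [-1.     0.    -0.   ]]
```

send_rows:
  moves:
    - [255, 0, 0, 0.5, 0, 0, 0]
    - [255, 0, 0, 1.2, 0, 0, 0]
    - [255, 0, 0, 1.8, 0, 0, 0]
    - [255, 0, 0, 2.4, 0, 0, 0]
    - [255, 0, 0, 3.0, 0, 0, 0]
    - [255, 0, 0, 3.6, 0, 0, 0]
    - [255, 0, 0, 4.2, 0, 0, 0]
    - [255, 0, 0, 4.8, 0, 0, 0]
    - [255, 0, 0, 5.4, 0, 0, 0]
    - [255, 0, 0, 6, 0, 0, 0]

```text
clock: 9.52
ee_pos: [514.3, -34.2, 114.0]
eef_rot: [1.265, 1.172, -1.265]
contact_force: [-0.0, 1.9, -2.3]
width: 27.2
```

```bash
python3 go.py 507.6 -121.9 113.7 -94.4
```

```text
shift cm [0.026 0.004 8.798] turn [ 0.001 -0.    -0.   ]
9.5167 [514.253 -34.175 113.971] [ 0.189  0.29  -0.288  2.033  0.11   0.833 -1.809] [-0.021  1.942 -2.327] 27.198246897555983
[[ 0.     0.997 -0.076]
 [ 0.    -0.076 -0.997]
 [-1.     0.    -0.   ]]
```

Contact shows as about +2 N in y, which fits the offcut sliding. I keep pushing.

send_rows:
  moves:
    - [255, 0, 0, 0.6, 0, 0, 0]
    - [255, 0, 0, 1.2, 0, 0, 0]
    - [255, 0, 0, 1.8, 0, 0, 0]
    - [255, 0, 0, 2.4, 0, 0, 0]
    - [255, 0, 0, 3.0, 0, 0, 0]
    - [255, 0, 0, 3.6, 0, 0, 0]
    - [255, 0, 0, 4.2, 0, 0, 0]
    - [255, 0, 0, 4.8, 0, 0, 0]
    - [255, 0, 0, 5.4, 0, 0, 0]
    - [255, 0, 0, 6, 0, 0, 0]

```text
clock: 10.35
ee_pos: [509.6, -94.1, 113.9]
eef_rot: [1.265, 1.172, -1.265]
contact_force: [0.5, 3.1, -2.0]
width: 26.8
```

send_rows:
  moves:
    - [255, 0, 0, 0.4, 0, 0, 0]
    - [255, 0, 0, 0.8, 0, 0, 0]
    - [255, 0, 0, 1.2, 0, 0, 0]
    - [255, 0, 0, 1.6, 0, 0, 0]
    - [255, 0, 0, 2.0, 0, 0, 0]
    - [255, 0, 0, 2.4, 0, 0, 0]
    - [255, 0, 0, 2.7, 0, 0, 0]
    - [255, 0, 0, 2.8, 0, 0, 0]
    - [255, 0, 0, 2.8, 0, 0, 0]
    - [255, 0, 0, 2.8, 0, 0, 0]

```text
clock: 11.18
ee_pos: [507.6, -121.3, 113.9]
eef_rot: [1.265, 1.172, -1.265]
contact_force: [0.1, 0.2, -1.3]
width: 27.4
```

```bash
python3 go.py 507.6 -121.9 113.7 -94.4; python3 - <<'E'
from h import *
a=grab('top','t5')[:,:,::-1];b=grab('side','s5')[:,:,::-1]
cv2.imwrite('pics/c6.png',np.hstack([cv2.resize(a[130:270,320:480],(400,350)),cv2.resize(b[200:384,180:390],(400,350))]))
E
```

```text
shift cm [0.022 0.009 0.061] turn [ 0.001 -0.     0.   ]
11.1833 [ 507.552 -121.286  113.923] [ 0.321  0.297 -0.246  2.021  0.096  0.835 -1.626] [ 0.141  0.159 -1.345] 27.374852719174523
[[-0.     0.997 -0.076]
 [ 0.    -0.076 -0.997]
 [-1.    -0.    -0.   ]]
```

View pics/c6.png

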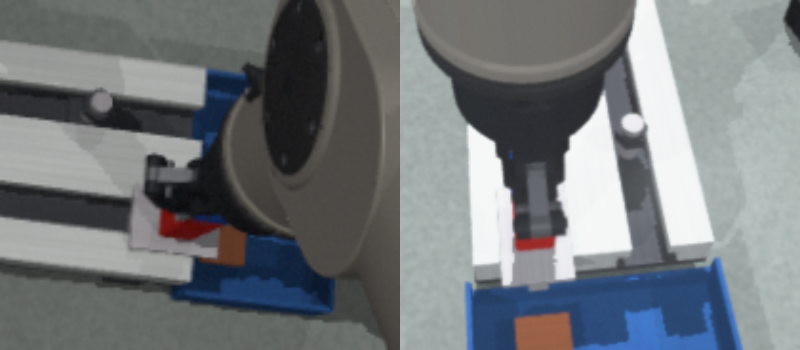

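The offcut is in the tray (crop (545,330)). The scraper is still seated at the slot's end and the nut hasn't moved. I pull back 40 mm, seat it, open and go up.

send_rows:
  moves:
    - [255, 0, 0, -0.5, 0, 0, 0]
    - [255, 0, 0, -1.1, 0, 0, 0]
    - [255, 0, 0, -1.7, 0, 0, 0]
    - [255, 0, 0, -2.3, 0, 0, 0]
    - [255, 0, 0, -2.9, 0, 0, 0]
    - [255, 0, 0, -3.5, 0, 0, 0]
    - [255, 0, 0, -3.9, 0, 0, 0]
    - [255, 0.05, 0, -4, 0, 0, 0]
    - [255, 0.08, 0, -4, 0, 0, 0]
    - [255, 0.08, 0, -4, 0, 0, 0]

```text
clock: 12.12
ee_pos: [510.9, -80.6, 113.7]
eef_rot: [1.266, 1.173, -1.264]
contact_force: [-2.7, 5.7, 7.3]
width: 27.3
```

send_rows:
  moves:
    - [200, 0, 0, 0, 0, 0, 0]
    - [150, 0, 0, 0, 0, 0, 0]
    - [100, 0, 0, 0, 0, 0, 0]
    - [50, 0, 0, 0, 0, 0, 0]
    - [0, 0, 0, 0, 0, 0, 0]
    - [0, 0, 0, 0, 0, 0, 0]
    - [0, 0, 0, 0, 0, 0, 0]
    - [0, 0, 0, 0, 0, 0, 0]
    - [0, 0, 0, 0, 0, 0, 0]
    - [0, 0, 0, 0, 0, 0, 0]

```text
clock: 12.95
ee_pos: [510.6, -81.5, 113.1]
eef_rot: [1.265, 1.172, -1.265]
contact_force: [0.9, -0.5, -0.2]
width: 85.1
```

send_rows:
  moves:
    - [0, -0.5, 0, 0, 0, 0, 0]
    - [0, -1.5, 0, 0, 0, 0, 0]
    - [0, -3, 0, 0, 0, 0, 0]
    - [0, -5, 0, 0, 0, 0, 0]
    - [0, -7, 0, 0, 0, 0, 0]
    - [0, -9, 0, 0, 0, 0, 0]
    - [0, -11, 0, 0, 0, 0, 0]
    - [0, -13, 0, 0, 0, 0, 0]
    - [0, -14, 0, 0, 0, 0, 0]
    - [0, -14, 0, 0, 0, 0, 0]

```text
clock: 13.78
ee_pos: [511.7, -81.5, 256.0]
eef_rot: [1.267, 1.169, -1.262]
contact_force: [0.8, -0.1, 0.1]
width: 85.3
```

```bash
python3 go.py 507.6 -121.9 113.7 -94.4; python3 - <<'E'
from h import *
a=grab('top','t6')[:,:,::-1];b=grab('side','s6')[:,:,::-1]
cv2.imwrite('pics/c7.png',np.hstack([cv2.resize(a[130:270,320:480],(400,350)),cv2.resize(b[170:384,180:390],(400,408))[:350]]) if 0 else np.hstack([cv2.resize(a[130:270,320:480],(400,400)),cv2.resize(b[170:384,180:390],(400,400))]))
im=b[:,:,::-1].astype(int);m=((im[...,0]>1.5*im[...,2])&(im[...,0]>100)&(im[...,1]<.65*im[...,0])&(im[...,1]>.35*im[...,0])).astype(np.uint8);m[:310]=0;m[:,:200]=0;m[:,380:]=0
c=max(cv2.findContours(m,0,1)[0],key=cv2.contourArea);r=cv2.minAreaRect(onz('side',c[:,0],18)[:,:2].astype(np.float32));print(r,w2f(np.array(r[0])))
E
```

```text
shift cm [14.228 -0.161  4.052] turn [ 0.     0.    -0.004]
13.7833 [511.717 -81.544 255.976] [ 0.282  0.135 -0.273  1.88   0.041  1.128 -1.653] [ 0.753 -0.106  0.086] 85.30603911929543
[[ 0.004  0.997 -0.076]
 [-0.001 -0.076 -0.997]
 [-1.     0.004  0.   ]]
((505.287353515625, -171.25509643554688), (23.62042808532715, 38.71567153930664), 79.9571304321289) [ -38.47516885 -174.41188086]
```

View pics/c7.png

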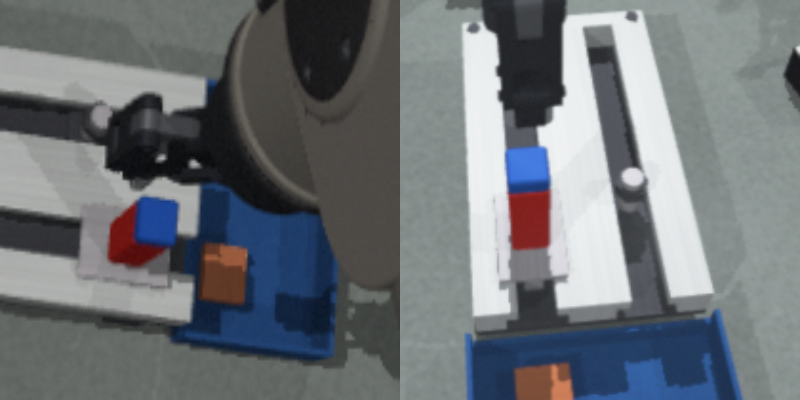

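The scraper stands upright and free in the slot, the nut is in place and the offcut is in the tray. I check whether the offcut lies flat and still, comparing two frames.

```bash
python3 - <<'E'
from h import *
def sc(im):
    im=im.astype(int);m=((im[...,0]>1.5*im[...,2])&(im[...,0]>70)&(im[...,1]<.7*im[...,0])&(im[...,1]>.3*im[...,0])).astype(np.uint8);m[:,:395]=0;m[:,430:]=0;m[:205]=0;m[250:]=0
    return max(cv2.findContours(m,0,1)[0],key=cv2.contourArea)
for im in(cv2.imread('pics/t6.png')[:,:,::-1],grab('top','t7')):
    c=sc(im)
    for z in(18,30):
        w=w2f(onz('top',c[:,0],z)).astype(np.float32);print(z,cv2.minAreaRect(w),w.min(0),w.max(0))
s,p,R=st();print(s['clock'],s['contact_force'],s['dq'].round(3))
E
```

```text
18 ((-40.356143951416016, -179.60694885253906), (36.6328010559082, 40.51691436767578), 89.79824829101562) [ -60.626087 -197.94579 ] [ -20.083036 -161.3264  ]
30 ((-42.37490463256836, -176.0032501220703), (36.182228088378906, 40.01856231689453), 89.79826354980469) [ -62.395535 -194.11653 ] [ -22.351156 -157.94756 ]
18 ((-40.27891540527344, -180.22039794921875), (40.962974548339844, 36.25151824951172), 4.074453830718994) [ -60.8139  -197.94579] [ -20.083036 -161.3264  ]
30 ((-42.29863357543945, -176.6091766357422), (40.45914077758789, 35.80562973022461), 4.074507236480713) [ -62.581036 -194.11653 ] [ -22.351156 -157.94756 ]
13.9333 [-0.0832158   0.51718528  0.04583819] [-0.002  0.012 -0.     0.008  0.    -0.001  0.001]
```

At its flat height the offcut measures 40 × 36 mm, centred at fixture (-40,-180) and at rest. Handing in.

```bash
python3 -c "
from h import *
finish_job()"
```

```text
the job is handed in; nothing more can be done
```

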